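Stack the amaranth bars and hold up the camera mast

TASK

Finish the log-cabin stack of amaranth bars on the clay comal for its photograph: lay two of the three loose bars flat and crosswise over the pair already there, one towards each end of that pair, and the third flat across the middle of those two. Then squeeze in the release button on the grip of the camera stand and draw the mast straight up, past its first stop, to the second stop at full height, keeping the stand upright in its place with its foot on the worktop. Finish while holding the grip up there, since nothing catches the mast at that height until I have tightened the collar; leave the finished stack and everything else as they are.

Things in the scene. Friction and masses are not known exactly. Their poses are not given: they have to be found in the camera images.
- comal: Round brown clay comal, 222 mm across, standing firmly on the worktop. Origin at the centre of its underside (worktop height). Its cooking surface is flat out to 90 mm from the centre, 10 mm above the origin; the flared rim stands 19 mm high. Two small lug handles stick out along its own +x and -x, to 134 mm from the centre.
- low_bar_a: One of the two bars already laid on the comal, parallel to the comal's x axis, centre about 33 mm to the +y side: amaranth bar, 100 x 24 x 16 mm, about 32 g; origin at the centre of its underside, own x along its length, z up
- low_bar_b: The other bar already laid on the comal, parallel to the first, centre about 33 mm to the -y side: amaranth bar, 100 x 24 x 16 mm, about 32 g; origin at the centre of its underside, own x along its length, z up
- bar_1: One of three alike loose bars lying flat on the worktop: amaranth bar, 100 x 24 x 16 mm, about 32 g; origin at the centre of its underside, own x along its length, z up
- bar_2: One of three alike loose bars lying flat on the worktop: amaranth bar, 100 x 24 x 16 mm, about 32 g; origin at the centre of its underside, own x along its length, z up
- bar_3: One of three alike loose bars lying flat on the worktop: amaranth bar, 100 x 24 x 16 mm, about 32 g; origin at the centre of its underside, own x along its length, z up
- stand: Loose camera stand, 3.4 kg: iron foot 170 mm across, 18 mm high; upright tube 34 mm across with a clamp collar 44 mm across, its top 150 mm up; in the tube a sliding mast with a grip at its top and a small camera. Origin under the foot's centre, z up. The camera is on the mast's +y side, 46-98 mm from the axis, 62 mm wide along x, up to 14 mm above 'grip'. Clamp knob on -y.
- grip (a point): Centre of the grip on top of the mast, on the tube's axis; 188 mm above the stand's origin with the mast down, and rises with it. Axes as the stand's. The grip is a black upright block 34 mm along x, 32 mm along y, from 28 mm below to 24 mm above this point; 40 mm along x over the button when out, 36 mm when in. Nothing stands above it.
- button_face (a point): Centre of the outer face of the release button, on the +x side of the grip, 23 mm from the axis, level with 'grip'. Face 18 mm wide (y), 28 mm high (z). It is pushed towards the axis (-x) against 3 N at first, 6 N when right in. Squeezing the grip along x, one finger on the button and one on the opposite face, pushes it in.
- release (a joint): Travel of the release button in m: 0 out, 0.004 fully in; a spring pushes it out. It draws back a catch pin in the tube. With the button out in a catch the mast is locked both ways, and pulling only lifts the whole stand. Between catches the pin rides on the tube wall and the button stays about 0.003 in.
- mast (a joint): How far the mast is drawn up, in m: 0 down, in its lowest catch; 0.055 first stop, where the pin catches again if the button is not held in; 0.110 second stop, the end of travel. No catch there: the mast (0.4 kg, hardly any friction, damped 20 N per m/s) sinks to the first stop if let go.
- mug_a: Bystander: enamel mug, 82 mm across, 80 mm high, with a handle. Origin at the centre of its underside.
- mug_b: Bystander: enamel mug, 82 mm across, 80 mm high, with a handle. Origin at the centre of its underside.
- paddle: Bystander: wooden stirring paddle, 280 mm long, 44 mm wide, 12 mm thick, lying flat beyond the loose bars. Origin at the centre of its underside.
- spice_jar: Bystander: glass spice jar, 48 mm across, 95 mm high. Origin at the centre of its underside.
- pot_holder: Bystander: flat ribbed silicone pot holder, 165 mm square, 9 mm thick. Origin at the centre of its underside.
Things that resemble listed ones, but are neither listed nor needed, are in the scene too. Leave any black or green look-alike of the bar_2 alone.

How it is judged (in metres and radians):
On the way, in this order (a step that is already met when the one before it is completed fails the run):
1. the stack on the comal is finished (two bars crosswise on the low pair, the third across those two) and the robot has let go of it (((y of bar_1 in the frame of comal between -0.025 and 0.025 m and z of bar_1 in the frame of comal between 0.021 and 0.032 m and angle between the x axis of each of bar_1, bar_2 and the y axis of comal, either way round below 0.25 rad and angle between the z axis of each of bar_1, bar_2, bar_3 and the z axis of comal, either way round below 0.12 rad and y of bar_2 in the frame of comal between -0.025 and 0.025 m and z of bar_2 in the frame of comal between 0.021 and 0.032 m and y of bar_3 in the frame of comal between -0.025 and 0.025 m and z of bar_3 in the frame of comal between 0.037 and 0.048 m and angle between the x axis of bar_3 and the x axis of comal, either way round below 0.25 rad and x of bar_3 in the frame of comal between -0.025 and 0.025 m and ((x of bar_1 in the frame of comal between -0.055 and -0.014 m and x of bar_2 in the frame of comal between 0.014 and 0.055 m) or (x of bar_2 in the frame of comal between -0.055 and -0.014 m and x of bar_1 in the frame of comal between 0.014 and 0.055 m))) or (y of bar_1 in the frame of comal between -0.025 and 0.025 m and z of bar_1 in the frame of comal between 0.021 and 0.032 m and angle between the x axis of each of bar_1, bar_3 and the y axis of comal, either way round below 0.25 rad and angle between the z axis of each of bar_1, bar_3, bar_2 and the z axis of comal, either way round below 0.12 rad and y of bar_3 in the frame of comal between -0.025 and 0.025 m and z of bar_3 in the frame of comal between 0.021 and 0.032 m and y of bar_2 in the frame of comal between -0.025 and 0.025 m and z of bar_2 in the frame of comal between 0.037 and 0.048 m and angle between the x axis of bar_2 and the x axis of comal, either way round below 0.25 rad and x of bar_2 in the frame of comal between -0.025 and 0.025 m and ((x of bar_1 in the frame of comal between -0.055 and -0.014 m and x of bar_3 in the frame of comal between 0.014 and 0.055 m) or (x of bar_3 in the frame of comal between -0.055 and -0.014 m and x of bar_1 in the frame of comal between 0.014 and 0.055 m))) or (y of bar_2 in the frame of comal between -0.025 and 0.025 m and z of bar_2 in the frame of comal between 0.021 and 0.032 m and angle between the x axis of each of bar_2, bar_3 and the y axis of comal, either way round below 0.25 rad and angle between the z axis of each of bar_2, bar_3, bar_1 and the z axis of comal, either way round below 0.12 rad and y of bar_3 in the frame of comal between -0.025 and 0.025 m and z of bar_3 in the frame of comal between 0.021 and 0.032 m and y of bar_1 in the frame of comal between -0.025 and 0.025 m and z of bar_1 in the frame of comal between 0.037 and 0.048 m and angle between the x axis of bar_1 and the x axis of comal, either way round below 0.25 rad and x of bar_1 in the frame of comal between -0.025 and 0.025 m and ((x of bar_2 in the frame of comal between -0.055 and -0.014 m and x of bar_3 in the frame of comal between 0.014 and 0.055 m) or (x of bar_3 in the frame of comal between -0.055 and -0.014 m and x of bar_2 in the frame of comal between 0.014 and 0.055 m)))) and distance of each of low_bar_a, low_bar_b from where it was at the start of the episode below 0.015 m and angle between the x axis of each of low_bar_a, low_bar_b and the x axis of comal, either way round below 0.2 rad and contact force between each of low_bar_a, low_bar_b, bar_1, bar_2, bar_3 and the arm below 0.05 N and contact force between each of low_bar_a, low_bar_b, bar_1, bar_2, bar_3 and the fingers below 0.05 N), for 0.3 s.
2. the release button is squeezed in while the mast is still down (value of joint release above 0.0033 m and value of joint mast below 0.02 m and contact force between the fingers and stand above 1 N), for 0.05 s.
3. the mast is drawn up to the second stop (value of joint mast above 0.105 m and contact force between the fingers and stand above 1 N), for 0.1 s.
At the end, for the whole second after the job is handed in: Low pair within 15 mm of its start; two bars flat across it, 14-55 mm either side of the centre, third across their middle within 25 mm, all within 0.25 rad; mast over 104 of 110 mm and still, grip held by fingers over 2 N; stand upright, within 40 mm, foot under 10 mm up (all of step 1 and linear speed of each of low_bar_a, low_bar_b, bar_1, bar_2, bar_3 below 0.02 m/s and value of joint mast above 0.104 m and velocity of joint mast between -0.02 and 0.02 m/s and contact force between the fingers and stand above 2 N and distance between the grasp point and grip below 0.04 m and angle between stand's own z axis and vertical below 0.06 rad and distance of stand from where it was at the start of the episode below 0.04 m and height (world z) of stand below 0.01 m); the arm keeps its last pose, push and grip.
It fails at once if a bystander is moved by more than 30 mm (distance of any of mug_a, mug_b, paddle, spice_jar, pot_holder from where it was at the start of the episode above 0.03 m).
It fails at once if the foot of the stand is lifted more than 15 mm or the stand is tipped by more than 0.15 rad (height (world z) of stand above 0.015 m or angle between stand's own z axis and vertical above 0.15 rad).
It also fails if it takes over 72 s, if anything falls off the work surface, if the arm or the gripper's body presses on something with over 40 N, if the wrist force passes 120 N, or if a joint passes its speed limit or range.

ROBOT

A 7-joint arm with a two-finger parallel gripper is mounted at the origin on the work surface. World frame = base frame: x ahead of the robot, y to its left, z up, the work surface at z = 0. Lengths are in m, angles in degrees, forces in N, time in s.
With the tool pointing down it reaches from about 0.425 to 0.875 m from the base axis. Payload 4.7 kg.
Tool frame: the origin (TCP) lies on the centre line of the jaws, within the pads' length; the fingertips stand ahead of it and the grasp point (between the pads) lies 2 mm behind it (env.tip_reach is the x of the fingertips in the tool frame, in m); x points along the fingers, z is the direction in which the jaws open and shut, and the axes are right-handed (so a half turn about x gives the same grasp; the last joint's range is limited). The gripper opens to 87 mm and grips with 3 to 60 N. Pads are 19 mm wide; open, the fingers measure 117 mm over their backs; the gripper's body (75 mm by 190 mm) begins 51 mm behind the grasp point.
Start: joints at [77.183, 18.392, -4.016, 83.108, 1.295, 78.541, -3.26], TCP at [0.153, -0.632, 0.24] pointing down, gripper open.
Joint ranges: [-163.93, 163.93], [-17.29, 119.83], [-79.2, 71.16], [3.27, 140.29], [-89.18, 269.18], [5.43, 117.66], [-154.24, 154.24]. Speed limits (degrees/s): [147.25, 147.25, 180, 180, 180, 180, 180].

INTERFACE

Orientations are given as [roll, pitch, yaw] about the fixed x, y, z axes, in that order (R = Rz(yaw) Ry(pitch) Rx(roll)).
In Python, from cell import telemetry, optics, env, models gives the robot as it stands.
- The arm moves only by the shell command python3 -m pendant 'ROWS' [FORCE]. ROWS is JSON, a list of rows, each a list of 3 entries, a list of its own where there are three numbers: the finger opening in mm, from 0 to 87, then the shift along the tool's x, y, z in mm, then the turn, a rotation vector about the tool's x, y, z in rad. A call has 1 to 10 rows; each row is the pose to reach, as a shift and turn from the pose commanded when the call began, along the tool's axes at that moment; what a row does not reach only later rows make up. A row lasts 1/12 s, in which the tool goes at most 41.7 mm and 7.16 degrees, less where a joint would pass 70% of its speed; a pose out of reach is approached as far as the arm can. A call with a gripper value outside its range is refused whole. The fingers move at their own pace and stop on an object; FORCE is the grip in N (left out, the last holds). Time passes only in rows, so rows that repeat a pose let the fingers close. It gives the time, the measured TCP pose, the force and the opening at its end, in the units of the state.
- telemetry.get_obs(): the state, without advancing time (a new reading comes with each control period).
- optics.read_camera(name): name is "side" or "top" or "wrist"; returns a dict with "image" (480x640x3 uint8, blue, green, red), "range_z" (480x640 float32, m along the optical axis (not along the pixel's ray), 0 where there is no reading), "fx", "fy", "cx", "cy" (pixels), "k1" (the pictures are not rectified: a ray, as slopes to the right and down, at radius r is drawn at 1 + k1 r^2 times it, then the intrinsics apply), "cam_to_world" (4x4, takes a point from camera to world coordinates). Camera axes: x right, y up, looking along -z (the intrinsics and any distortion apply to the point x, -y, -z); pixel columns grow to the right and rows downward; lengths in m; the calibration is good to about 2 mm. A picture is of the moment at which its call begins.
- env.sign_off(): hands the job in, once; it reports no verdict.
Trained networks look in the newest picture that a camera, given by its name, has taken for a name from the list of things; names that differ only in an ending like _2 or _b are one class to them, and where a whole thing is asked for, a point or a joint stands for the part that bears it (a point fixed in the world has none). Each returns a list of dicts, best first, with "confidence" (0 to 1); they miss things now and then, are a little off and sometimes report something else, mostly with a low value. They report only what shows in the picture. A call takes as long as a camera call. They do not tell look-alikes from the thing itself.
- models.masks_of(camera, label): "pixels" (480x640 bool, what is visible of it) and "extent" ([left, top, right, bottom] as shares, 0 to 1, of the picture: columns of its width, rows of its height, round what is visible of it).
- models.landmark_of(camera, label): "centre" ([row, column] as shares, 0 to 1, of the picture: columns of its width, rows of its height: a listed point, or the origin of a listed thing).
The state is a dict: "time_s": time; "qpos": joint angles; "joint_velocities": joint speeds; "effort": joint torques, N m; "tool_pos": TCP position; "tool_rot": TCP orientation; "force": force on the tool from outside, world axes, zero at the start; "wrist_torque": the same for the moment, N m; "grip_width": finger opening in m.
Only numpy, scipy, OpenCV 4.12 (cv2) and the standard library are available. Lean on these libraries where they do the work, as an engineer would, in place of code of your own. Each camera call takes 0.05 s, during which the arm holds its last target.

## Working session

There is one attempt and no reset: what is moved stays moved. The work goes in short steps, Python scripts to look and compute and a shell command to move; the robot and the scene stay as the last step left them, time stands still between calls to the robot, and variables do not carry over. Pictures are saved under pics/ and viewed, and the job is handed in when it is done.

```bash
ls; mkdir -p pics
cat > h.py <<'E'
import numpy as np, cv2
from cell import telemetry, optics, env, models
def snap(cam,fn=None):
    d=optics.read_camera(cam)
    if fn: cv2.imwrite('pics/'+fn+'.png',d['image'])
    return d
def pix2w(d,r,c,rz=None):
    # r,c arrays
    r=np.atleast_1d(np.asarray(r,float));c=np.atleast_1d(np.asarray(c,float))
    if rz is None: rz=d['range_z'][r.astype(int),c.astype(int)]
    K=np.array([[d['fx'],0,d['cx']],[0,d['fy'],d['cy']],[0,0,1.]])
    u=cv2.undistortPoints(np.stack([c,r],1).reshape(-1,1,2),K,np.array([d['k1'],0,0,0.])).reshape(-1,2)
    p=np.stack([u[:,0]*rz,-u[:,1]*rz,-rz*np.ones(len(u)),np.ones(len(u))],1)
    return (p@np.array(d['cam_to_world']).T)[:,:3]
def onz(d,r,c,z):
    a=pix2w(d,r,c,0.5);b=pix2w(d,r,c,1.0)
    t=(z-a[:,2])/(b[:,2]-a[:,2]);return a+(b-a)*t[:,None]
def w2pix(d,P):
    P=np.atleast_2d(P);T=np.linalg.inv(np.array(d['cam_to_world']))
    q=P@T[:3,:3].T+T[:3,3];x=q[:,0]/-q[:,2];y=-q[:,1]/-q[:,2];s=1+d['k1']*(x*x+y*y)
    return np.stack([d['cy']+d['fy']*y*s,d['cx']+d['fx']*x*s],1)
E
python3 - <<'E'
from h import *
for n in('side','top','wrist'):
    d=snap(n,n+'0'); print(n,np.round(d['cam_to_world'],3).tolist(),d['fx'],d['k1'])
print(telemetry.get_obs(),env.tip_reach)
E
```

```text
pics
side [[-0.973, 0.141, -0.185, 0.315], [-0.232, -0.542, 0.807, 0.926], [0.014, 0.828, 0.56, 0.734], [0.0, 0.0, 0.0, 1.0]] 483.67756675785137 -0.09564359327334632
top [[-0.018, 0.998, -0.067, 0.454], [-1.0, -0.02, -0.02, 0.052], [-0.021, 0.067, 0.998, 1.153], [0.0, 0.0, 0.0, 1.0]] 449.7247276944038 0.017400420870910687
wrist [[0.234, 0.942, 0.24, 0.219], [-0.972, 0.228, 0.055, -0.615], [-0.003, -0.246, 0.969, 0.384], [0.0, 0.0, 0.0, 1.0]] 422.514617039799 -0.03295334655178055
{'time_s': 0.15, 'qpos': array([77.18227429, 18.42961871, -4.01590449, 83.15848651,  1.29723983,
       78.54071035, -3.26166841]), 'joint_velocities': array([-0.07129228, -0.1657357 ,  0.01900922, -0.28665138,  0.01985673,
        0.04636975,  0.0496475 ]), 'effort': array([ 4.50171556e-04, -4.91795826e+01, -4.04312471e-01, -3.12880254e+01,
       -6.39419840e-02,  4.04420018e-02,  1.07470426e-04]), 'tool_pos': array([ 0.15297929, -0.63134126,  0.23871239]), 'tool_rot': array([-175.13229766,   89.91622491,  108.49394573]), 'force': array([ 0.01708409, -0.11643153,  0.57041858]), 'wrist_torque': array([0.03316838, 0.03735348, 0.00764901]), 'grip_width': 0.08692250032837395} 0.017
```

View pics/top0.png

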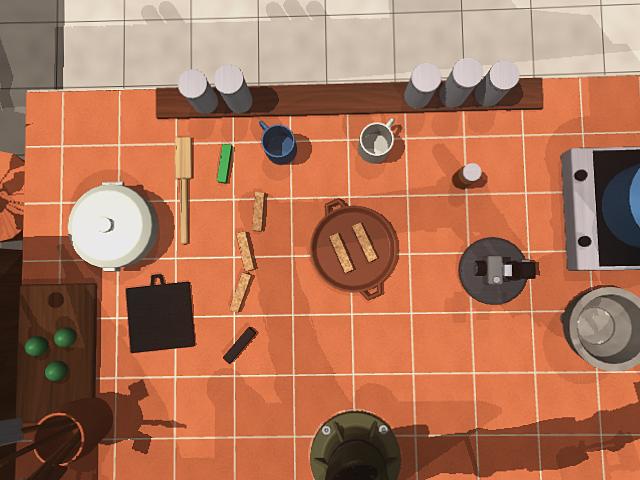

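View pics/side0.png

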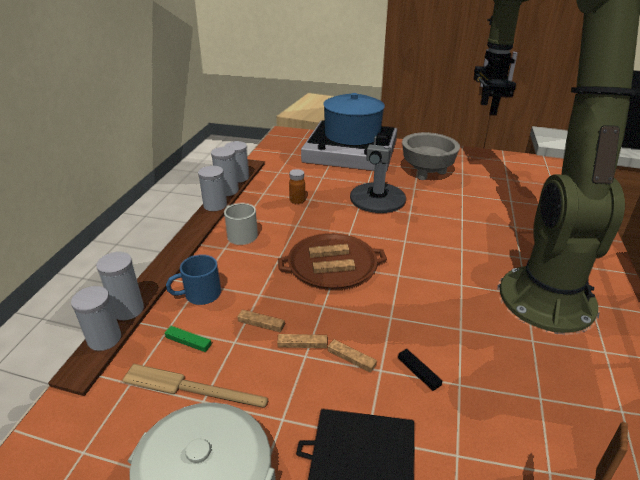

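View pics/wrist0.png

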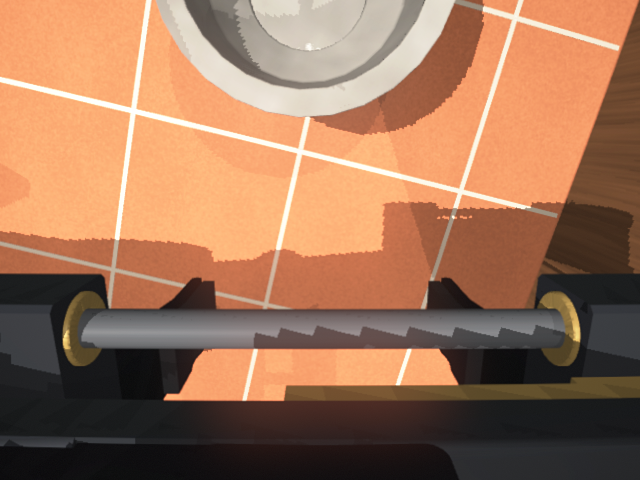

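The top picture shows three tan loose bars at (col,row) (260,211), (246,251) and (241,292). The look-alikes to leave are green at (225,163) and black at (240,345). The low pair is at (342,253) and (364,242) on the comal at (355,248), and the stand is at (493,270). I'll measure all of these next.

Run:
```python
from h import *
d=snap('top','top1')
for lab in('bar_1','low_bar_a','comal','stand','grip','button_face','mug_a','spice_jar','paddle'):
    ms=models.masks_of('top',lab); lm=models.landmark_of('top',lab)
    for m in ms:
        if m['confidence']<.3: continue
        p=m['pixels'];r,c=np.nonzero(p)
        P=pix2w(d,r,c); P=P[d['range_z'][r,c]>0]
        zt=np.percentile(P[:,2],80)
        (a,b),(w,h),an=cv2.minAreaRect((P[np.abs(P[:,2]-zt)<.006][:,:2]*1000).astype(np.float32))
        print(lab,round(m['confidence'],2),'pix',int(c.mean()),int(r.mean()),'zmax',zt.round(4),'rect',np.round([a,b,w,h,an],1))
    for l in lm:
        if l['confidence']<.3: continue
        rr,cc=l['centre'][0]*480,l['centre'][1]*640
        print('  lm',lab,round(l['confidence'],2),round(cc,1),round(rr,1),onz(d,rr,cc,0).round(4))
```

```text
bar_1 0.95 pix 239 291 zmax 0.0169 rect [409.  279.1  24.3  99.5  69.2]
bar_1 0.8 pix 238 345 zmax 0.0168 rect [276.8 282.3  23.9  99.1  48.3]
bar_1 0.7 pix 258 211 zmax 0.0165 rect [614.5 231.3  24.8  99.5  85.6]
bar_1 0.68 pix 244 250 zmax 0.0169 rect [513.3 265.7  98.3  24.6  12.9]
bar_1 0.65 pix 224 163 zmax 0.0164 rect [741.  318.2  25.5  98.7  80.9]
  lm bar_1 0.85 242.0 290.8 [[0.4115 0.2761 0.    ]]
  lm bar_1 0.85 242.4 342.6 [[0.2808 0.2757 0.    ]]
  lm bar_1 0.73 258.2 212.8 [[0.6115 0.2328 0.    ]]
  lm bar_1 0.71 242.2 254.2 [[0.5051 0.275  0.    ]]
  lm bar_1 0.58 226.3 164.2 [[0.7407 0.3148 0.    ]]
low_bar_a 0.72 pix 363 241 zmax 0.0269 rect [529.2 -37.1  99.   24.2  23.7]
low_bar_a 0.7 pix 340 252 zmax 0.0271 rect [503.5  22.   99.1  23.9  21.9]
  lm low_bar_a 0.78 341.3 253.0 [[0.5033 0.0201 0.    ]]
  lm low_bar_a 0.74 365.9 242.4 [[ 0.5293 -0.0434  0.    ]]
comal 0.75 pix 352 249 zmax 0.0156 rect [513.8  -8.6 217.6 216.5  68.9]
  lm comal 0.89 351.3 252.3 [[ 0.5047 -0.0055  0.    ]]
stand 0.6 pix 493 270 zmax 0.1933 rect [ 452.9 -309.1  104.4   59.1   88.6]
  lm stand 0.6 489.6 270.7 [[ 0.4514 -0.3538  0.    ]]
grip 0.92 pix 502 269 zmax 0.2047 rect [ 452.9 -327.7   93.3   58.6   89.6]
  lm grip 0.56 526.2 269.9 [[ 0.4519 -0.4452  0.    ]]
  lm button_face 0.56 527.9 258.3 [[ 0.4811 -0.4507  0.    ]]
mug_a 0.85 pix 375 141 zmax 0.0677 rect [782.8 -66.8  77.4  97.6  84.6]
mug_a 0.64 pix 278 143 zmax 0.069 rect [785.4 172.6  98.5  74.7   8.5]
  lm mug_a 0.71 370.4 146.8 [[ 0.7779 -0.0611  0.    ]]
  lm mug_a 0.61 284.0 150.4 [[0.7739 0.1638 0.    ]]
spice_jar 0.72 pix 465 175 zmax 0.0951 rect [ 684.5 -288.    40.3   42.8   19.1]
  lm spice_jar 0.88 462.2 180.2 [[ 0.6847 -0.2942  0.    ]]
paddle 0.68 pix 183 180 zmax 0.0109 rect [6.749e+02 4.249e+02 2.776e+02 4.300e+01 5.000e-01]
  lm paddle 0.87 183.0 189.1 [[0.6775 0.4282 0.    ]]
```

Run:
```python
import cv2
a=cv2.imread('pics/top1.png')
cv2.imwrite('pics/crop1.png',cv2.resize(a[180:320,210:410],None,fx=4,fy=4,interpolation=cv2.INTER_CUBIC))
cv2.imwrite('pics/crop2.png',cv2.resize(a[220:320,440:560],None,fx=6,fy=6,interpolation=cv2.INTER_CUBIC))
```

```text
(no output)
```

View pics/crop1.png

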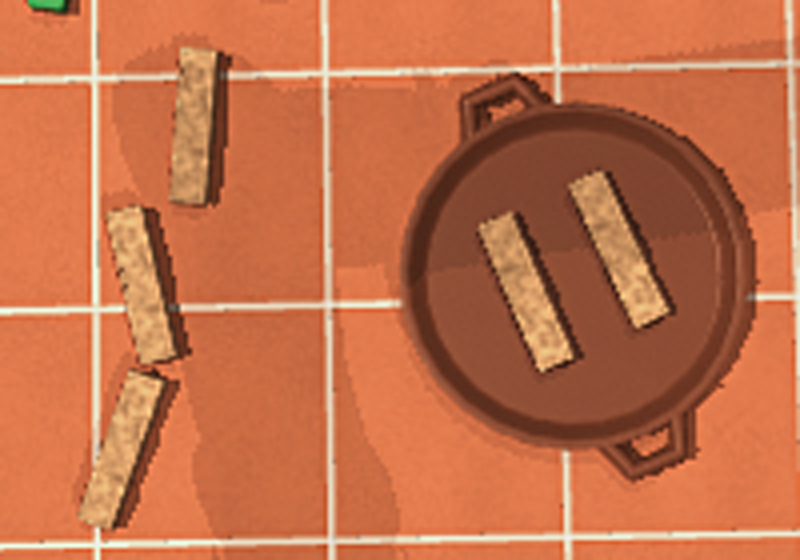

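View pics/crop2.png

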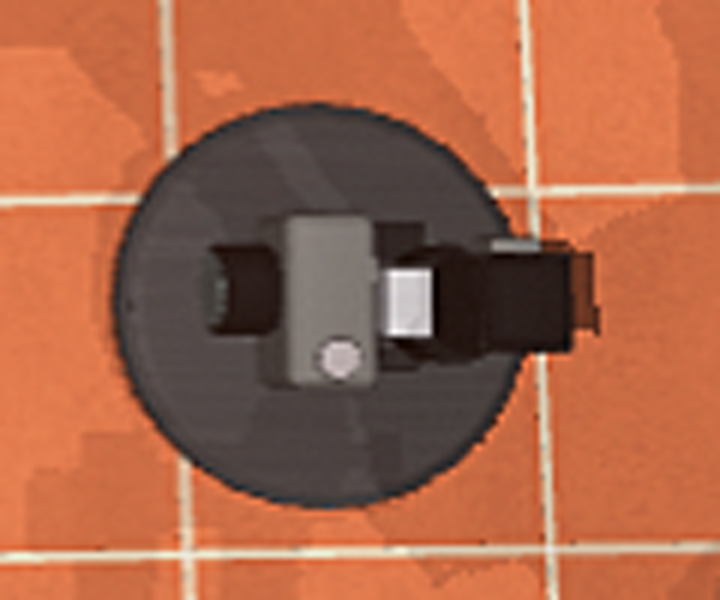

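The crops confirm three plain tan loose bars and the low pair on the comal, whose yaw is about 22.5°. On the stand, the grip is the black block at crop2 (530,300), with the light button on its world +x side, so the stand's yaw is about 0. Next is a planning helper, plus a check of the grip's position.

```bash
cat >> h.py <<'E'
from scipy.spatial.transform import Rotation as R
def plan(x,y,z,ang,tilt=None):
    """target TCP (m), tool x down, jaw axis(z) at world angle ang deg (mod 180)"""
    o=telemetry.get_obs();p=np.array(o['tool_pos']);C=R.from_euler('xyz',o['tool_rot'],degrees=True)
    best=None
    for a in(ang,ang+180):
        a=np.radians(a);zx=np.array([np.cos(a),np.sin(a),0]);xx=np.array([0,0,-1.])
        T=R.from_matrix(np.stack([xx,np.cross(zx,xx),zx],1))
        rv=(C.inv()*T).as_rotvec()
        if best is None or np.linalg.norm(rv)<np.linalg.norm(best): best=rv
    s=C.inv().apply(np.array([x,y,z])-p)*1000
    print('pos',p.round(4),'zaxis ang',np.degrees(np.arctan2(*C.as_matrix()[:2,2][::-1])).round(1),'q7',o['qpos'][6].round(1),'grip',round(o['grip_width'],4),'F',np.round(o['force'],1),'t',round(o['time_s'],2))
    print('  shift',s.round(1).tolist(),'turn',best.round(3).tolist(),'deg',np.degrees(np.linalg.norm(best)).round(1))
E
python3 - <<'E'
from h import *
d=snap('top')
r,c=np.mgrid[225:320,440:560];r=r.ravel();c=c.ravel();P=pix2w(d,r,c)
f=P[:,2]
m=(f>.2);print('z>.2',m.sum(),P[m].min(0).round(4),P[m].max(0).round(4))
for lo,hi in((.207,.225),(.18,.225)):
    m=(f>lo)&(f<hi);print(lo,m.sum(),P[m].min(0).round(4),P[m].max(0).round(4),np.median(P[m],0).round(4))
m=(f>.012)&(f<.024);(a,b),rr=cv2.minEnclosingCircle((P[m][:,:2]*1000).astype(np.float32));print('foot',a,b,rr)
m=(f>.207);print(cv2.minAreaRect((P[m][:,:2]*1000).astype(np.float32)))
o=R.from_euler('xyz',telemetry.get_obs()['tool_rot'],degrees=True).as_matrix();print(o.round(3))
plan(.5,-.15,.32,89)
plan(.614,.231,.12,85.6);plan(.513,.266,.12,102.9);plan(.409,.279,.12,69.2)
E
```

```text
z>.2 389 [ 0.426  -0.3744  0.2   ] [0.4805 0.0522 1.1525]
0.207 210 [ 0.4354 -0.373   0.2072] [ 0.4686 -0.3422  0.2157] [ 0.4522 -0.3567  0.211 ]
0.18 1015 [ 0.4237 -0.3744  0.18  ] [ 0.4833 -0.2581  0.2157] [ 0.4544 -0.3001  0.1977]
foot 452.5851745605469 -356.9460144042969 85.31727600097656
((455.35919189453125, -160.51376342773438), (425.4111022949219, 33.04278564453125), 89.04356384277344)
[[ 0.     0.972  0.236]
 [-0.     0.236 -0.972]
 [-1.    -0.     0.   ]]
pos [ 0.1531 -0.6317  0.2396] zaxis ang -76.4 q7 -3.3 grip 0.0869 F [-0.  -0.2 -0.1] t 1.15
  shift [-80.5, 450.6, -386.4] turn [0.255, 0.0, 0.0] deg 14.6
pos [ 0.1531 -0.6317  0.2396] zaxis ang -76.4 q7 -3.3 grip 0.0869 F [-0.  -0.2 -0.1] t 1.15
  shift [119.5, 651.2, -729.9] turn [0.315, 0.0, 0.0] deg 18.0
pos [ 0.1531 -0.6317  0.2396] zaxis ang -76.4 q7 -3.3 grip 0.0869 F [-0.  -0.2 -0.1] t 1.15
  shift [119.5, 561.3, -787.7] turn [0.013, 0.0, 0.0] deg 0.7
pos [ 0.1531 -0.6317  0.2396] zaxis ang -76.4 q7 -3.3 grip 0.0869 F [-0.  -0.2 -0.1] t 1.15
  shift [119.5, 463.2, -824.8] turn [0.601, 0.0, -0.0] deg 34.4
```

The foot circle (0.4526,-0.357, r 85) and the grip top (0.452,-0.357, z 0.211) agree with the description. The black and green bars stay put. I'll take the far bar first, passing over at z 0.32.

```bash
sed -i 's/def plan(x,y,z,ang,tilt=None)/def plan(x,y,z,ang,exact=False)/; s/for a in(ang,ang+180):/for a in((ang,) if exact else (ang,ang+180)):/' h.py
python3 -m pendant '[[60,[-80,250,-220],[-1.22,0,0]],[60,[-80,250,-220],[-1.22,0,0]],[60,[-80,250,-220],[-1.22,0,0]],[60,[-80,250,-220],[-1.22,0,0]],[60,[-80,250,-220],[-1.22,0,0]],[60,[-80,250,-220],[-1.22,0,0]],[60,[-80,250,-220],[-1.22,0,0]],[60,[-80,250,-220],[-1.22,0,0]],[60,[-80,250,-220],[-1.22,0,0]],[60,[-80,250,-220],[-1.22,0,0]]]'
python3 - <<'E'
from h import *
plan(.55,-.05,.32,64,True)
E
```

```text
time_s: 1.98
tool_pos: [0.3477, -0.3554, 0.3214]
tool_rot: [-34.3, 89.8, -40.0]
force: [-0.0, -0.9, -0.3]
grip_width: 0.0597
pos [ 0.3477 -0.3554  0.3214] zaxis ang -5.7 q7 37.5 grip 0.0597 F [-0.  -0.9 -0.3] t 1.98
  shift [1.3, 323.9, 171.1] turn [-1.216, 0.001, 0.003] deg 69.7
```

```bash
python3 -m pendant '[[50,[1,324,171],[-1.22,0,0]],[50,[1,324,171],[-1.22,0,0]],[50,[1,324,171],[-1.22,0,0]],[50,[1,324,171],[-1.22,0,0]],[50,[1,324,171],[-1.22,0,0]],[50,[1,324,171],[-1.22,0,0]],[50,[1,324,171],[-1.22,0,0]],[50,[1,324,171],[-1.22,0,0]],[50,[1,324,171],[-1.22,0,0]],[50,[1,324,171],[-1.22,0,0]]]'
python3 - <<'E'
from h import *
plan(.6145,.2313,.10,85.6)
E
```

```text
time_s: 2.82
tool_pos: [0.5531, -0.0476, 0.3188]
tool_rot: [1.0, 89.7, 65.4]
force: [-1.8, -0.2, 0.8]
grip_width: 0.05
pos [ 0.5531 -0.0476  0.3188] zaxis ang 64.4 q7 62.4 grip 0.05 F [-1.8 -0.2  0.8] t 2.82
  shift [220.4, 65.0, 276.8] turn [-0.37, 0.006, 0.001] deg 21.2
```

```bash
python3 -m pendant '[[50,[180,65,277],[-0.37,0.006,0]],[50,[180,65,277],[-0.37,0.006,0]],[50,[180,65,277],[-0.37,0.006,0]],[50,[180,65,277],[-0.37,0.006,0]],[50,[180,65,277],[-0.37,0.006,0]],[50,[180,65,277],[-0.37,0.006,0]],[50,[180,65,277],[-0.37,0.006,0]],[50,[180,65,277],[-0.37,0.006,0]],[50,[180,65,277],[-0.37,0.006,0]],[50,[180,65,277],[-0.37,0.006,0]]]'
python3 - <<'E'
from h import *
d=snap('wrist','w1')
plan(.6145,.2313,.02,85.6)
for m in models.masks_of('wrist','bar_1'):
    r,c=np.nonzero(m['pixels']);P=pix2w(d,r,c);k=abs(P[:,2]-.016)<.006
    if k.sum()<50: continue
    print(m['confidence'],np.round(cv2.minAreaRect((P[k][:,:2]*1000).astype(np.float32))[0],1),cv2.minAreaRect((P[k][:,:2]*1000).astype(np.float32))[1:])
E
```

```text
time_s: 3.65
tool_pos: [0.6144, 0.2238, 0.1363]
tool_rot: [133.0, 89.6, -142.1]
force: [-0.2, -1.4, -0.8]
grip_width: 0.0499
pos [0.6158 0.2213 0.1377] zaxis ang 84.8 q7 47.0 grip 0.0499 F [-0.  -0.6  1. ] t 3.7
  shift [117.6, 1.9, 10.6] turn [-0.015, -0.006, -0.003] deg 0.9
0.87 [614.  234.5] ((23.818710327148438, 95.44366455078125), 84.79993438720703)
0.86 [516.3 269.1] ((97.13220977783203, 24.72928237915039), 12.652070999145508)
```

View pics/w1.png

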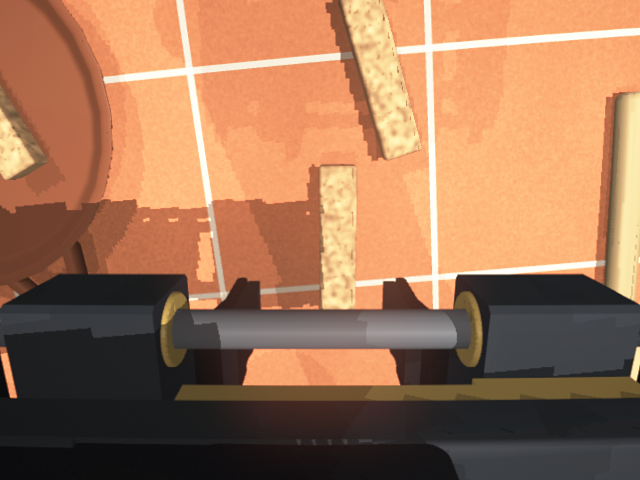

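The wrist picture shows the far bar (column 338) lying between the open fingers, and the measurements agree to 3 mm. I'm descending and gripping.

```bash
python3 -m pendant '[[50,[60,2,12],[-0.015,-0.006,0]],[50,[90,2,12],[-0.015,-0.006,0]],[50,[117,2,12],[-0.015,-0.006,0]],[50,[117,2,12],[-0.015,-0.006,0]],[50,[117,2,12],[-0.015,-0.006,0]],[10,[117,2,12],[-0.015,-0.006,0]],[10,[117,2,12],[-0.015,-0.006,0]],[10,[117,2,12],[-0.015,-0.006,0]],[10,[117,2,12],[-0.015,-0.006,0]],[10,[117,2,12],[-0.015,-0.006,0]]]' 20
python3 - <<'E'
from h import *
plan(.547,.0054,.12,22.5)
E
```

```text
time_s: 4.58
tool_pos: [0.6157, 0.2317, 0.022]
tool_rot: [74.8, 90.0, 160.2]
force: [-0.7, 0.0, 0.4]
grip_width: 0.0243
pos [0.6157 0.2317 0.022 ] zaxis ang 85.5 q7 43.4 grip 0.0243 F [-0.7  0.   0.4] t 4.58
  shift [-98.0, 50.6, -231.0] turn [1.099, -0.0, -0.0] deg 63.0
```

```bash
python3 -m pendant '[[10,[-41,0,0],[0,0,0]],[10,[-80,0,0],[0,0,0]],[10,[-98,51,-231],[1.1,0,0]],[10,[-98,51,-231],[1.1,0,0]],[10,[-98,51,-231],[1.1,0,0]],[10,[-98,51,-231],[1.1,0,0]],[10,[-98,51,-231],[1.1,0,0]],[10,[-98,51,-231],[1.1,0,0]],[10,[-98,51,-231],[1.1,0,0]],[10,[-98,51,-231],[1.1,0,0]]]'
python3 -m pendant '[[10,[0,0,0],[0,0,0]],[10,[0,0,0],[0,0,0]]]'
python3 - <<'E'
from h import *
plan(.547,.0054,.049,22.5)
d=snap('top','t2');snap('wrist','w2')
for lab in('low_bar_a',):
  for m in models.masks_of('top',lab):
    r,c=np.nonzero(m['pixels']);P=pix2w(d,r,c);print(m['confidence'],np.median(P,0),cv2.minAreaRect((P[:,:2]*1000).astype(np.float32)))
E
```

```text
time_s: 5.42
tool_pos: [0.546, 0.0023, 0.1198]
tool_rot: [-145.6, 89.9, -118.1]
force: [0.4, 1.5, -0.1]
grip_width: 0.0236
time_s: 5.58
tool_pos: [0.5464, 0.0059, 0.1197]
tool_rot: [156.4, 90.0, -175.2]
force: [-0.1, 0.7, 0.1]
grip_width: 0.0236
pos [0.5464 0.0059 0.1197] zaxis ang 28.4 q7 17.2 grip 0.0236 F [-0.1  0.7  0.1] t 5.58
  shift [70.7, -0.7, 0.3] turn [0.103, -0.001, -0.0] deg 5.9
```

View pics/w2.png

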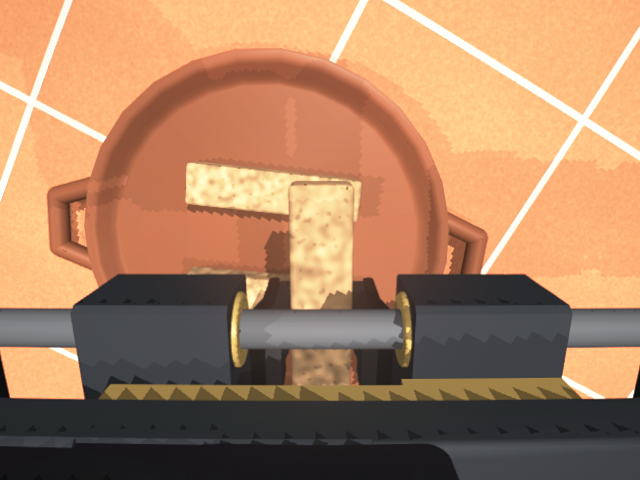

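The held bar (column 320) is above the +x end of the low pair and needs the last 6° of turn. I'm lowering it and releasing.

```bash
python3 -m pendant '[[10,[30,-1,0],[0.103,0,0]],[10,[50,-1,0],[0.103,0,0]],[10,[62,-1,0],[0.103,0,0]],[10,[71,-1,0],[0.103,0,0]],[10,[71,-1,0],[0.103,0,0]],[10,[71,-1,0],[0.103,0,0]],[38,[71,-1,0],[0.103,0,0]],[38,[71,-1,0],[0.103,0,0]],[38,[71,-1,0],[0.103,0,0]]]'
python3 -m pendant '[[38,[-25,0,0],[0,0,0]],[38,[-60,0,0],[0,0,0]],[38,[-90,0,0],[0,0,0]],[50,[-90,0,0],[0,0,0]],[50,[-90,0,0],[0,0,0]]]'
python3 - <<'E'
from h import *
snap('wrist','w3')
plan(.5145,.2675,.12,102.8,True)
E
```

```text
time_s: 6.48
tool_pos: [0.5473, 0.0048, 0.049]
tool_rot: [145.1, 90.0, 167.4]
force: [-0.5, 0.1, -0.2]
grip_width: 0.0348
time_s: 6.9
tool_pos: [0.5486, 0.0047, 0.1408]
tool_rot: [-35.5, 89.8, -13.2]
force: [-0.4, 0.2, -0.8]
grip_width: 0.045
pos [0.5473 0.0045 0.139 ] zaxis ang 22.3 q7 12.0 grip 0.0467 F [-0.1  0.1 -1.5] t 6.95
  shift [18.9, 255.8, 69.4] turn [-1.405, -0.0, 0.001] deg 80.5
```

View pics/w3.png

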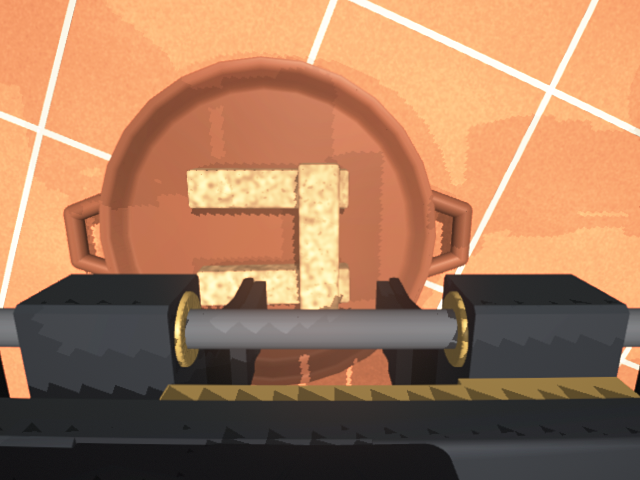

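The first cross bar lies square over the pair near one end (columns 300-340, low bars at rows 190 and 285). Now the second bar.

```bash
python3 -m pendant '[[50,[-20,256,69],[-1.4,0,0]],[50,[-20,256,69],[-1.4,0,0]],[50,[-20,256,69],[-1.4,0,0]],[50,[-20,256,69],[-1.4,0,0]],[50,[-20,256,69],[-1.4,0,0]],[50,[-20,256,69],[-1.4,0,0]],[50,[-20,256,69],[-1.4,0,0]],[50,[-20,256,69],[-1.4,0,0]],[50,[-20,256,69],[-1.4,0,0]],[50,[-20,256,69],[-1.4,0,0]]]'
python3 - <<'E'
from h import *
plan(.5145,.2675,.021,102.8,True)
E
```

```text
time_s: 7.78
tool_pos: [0.5124, 0.268, 0.1567]
tool_rot: [93.8, 89.8, -171.8]
force: [0.0, -0.4, 0.2]
grip_width: 0.0497
pos [0.5124 0.268  0.1567] zaxis ang 94.4 q7 50.1 grip 0.0497 F [ 0.  -0.4  0.2] t 7.78
  shift [135.7, -2.6, -0.6] turn [-0.147, 0.0, -0.004] deg 8.4
```

```bash
python3 -m pendant '[[50,[20,-2,0],[-0.147,0,0]],[50,[60,-2,0],[-0.147,0,0]],[50,[100,-2,0],[-0.147,0,0]],[50,[135,-2,0],[-0.147,0,0]],[50,[135,-2,0],[-0.147,0,0]],[50,[135,-2,0],[-0.147,0,0]],[10,[135,-2,0],[-0.147,0,0]],[10,[135,-2,0],[-0.147,0,0]],[10,[135,-2,0],[-0.147,0,0]],[10,[135,-2,0],[-0.147,0,0]]]'
python3 -m pendant '[[10,[0,0,0],[0,0,0]]]'
python3 - <<'E'
from h import *
plan(.483,-.0214,.12,22.5)
E
```

```text
time_s: 8.62
tool_pos: [0.5156, 0.2678, 0.0238]
tool_rot: [76.7, 90.0, 179.1]
force: [0.3, -0.2, -0.3]
grip_width: 0.0309
time_s: 8.7
tool_pos: [0.5157, 0.2678, 0.0238]
tool_rot: [71.7, 90.0, 174.0]
force: [0.0, -0.3, -0.9]
grip_width: 0.0243
pos [0.5157 0.2678 0.0238] zaxis ang 102.3 q7 51.4 grip 0.0243 F [ 0.  -0.3 -0.9] t 8.7
  shift [-96.2, 93.7, -275.6] turn [1.393, -0.0, -0.001] deg 79.8
```

```bash
python3 -m pendant '[[10,[-41,0,0],[0,0,0]],[10,[-80,0,0],[0.06,0,0]],[10,[-96,94,-276],[1.4,0,0]],[10,[-96,94,-276],[1.4,0,0]],[10,[-96,94,-276],[1.4,0,0]],[10,[-96,94,-276],[1.4,0,0]],[10,[-96,94,-276],[1.4,0,0]],[10,[-96,94,-276],[1.4,0,0]],[10,[-96,94,-276],[1.4,0,0]],[10,[-96,94,-276],[1.4,0,0]]]'
python3 - <<'E'
from h import *
plan(.483,-.0214,.12,22.5)
E
```

```text
time_s: 9.53
tool_pos: [0.4816, -0.0319, 0.1198]
tool_rot: [-145.4, 89.7, -104.9]
force: [-0.4, 0.0, -1.5]
grip_width: 0.0236
pos [ 0.4816 -0.0319  0.1198] zaxis ang 40.6 q7 36.8 grip 0.0236 F [-0.4  0.  -1.5] t 9.53
  shift [-0.2, 7.1, 7.9] turn [0.315, -0.004, 0.004] deg 18.1
```

```bash
python3 -m pendant '[[10,[0,0,0],[0.315,0,0]],[10,[0,0,0],[0.315,0,0]],[10,[0,0,0],[0.315,0,0]],[10,[0,0,0],[0.315,0,0]],[10,[0,0,0],[0.315,0,0]]]'
python3 - <<'E'
from h import *
plan(.483,-.0214,.051,22.5)
snap('wrist','w4')
E
```

```text
time_s: 9.95
tool_pos: [0.4827, -0.0218, 0.1197]
tool_rot: [167.4, 89.9, -168.9]
force: [0.8, -0.5, -0.8]
grip_width: 0.0236
pos [ 0.4827 -0.0218  0.1197] zaxis ang 23.7 q7 19.1 grip 0.0236 F [ 0.8 -0.5 -0.8] t 9.95
  shift [68.7, 0.2, 0.5] turn [0.021, -0.001, -0.0] deg 1.2
```

View pics/w4.png

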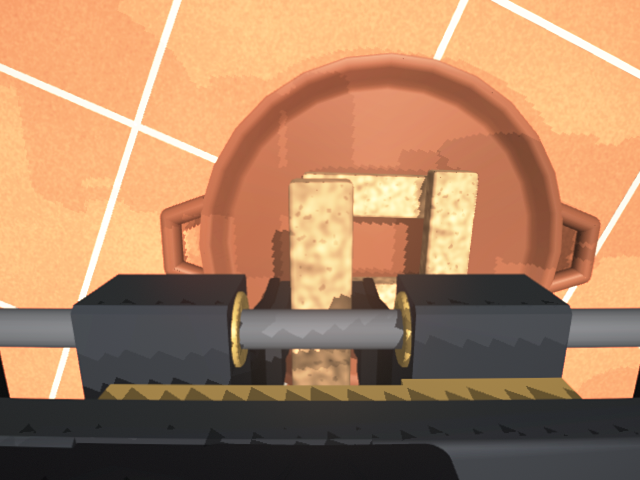

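The second bar is parallel to the first cross bar (column 320 against 452), over the other end of the pair. I'm lowering it and releasing.

```bash
python3 -m pendant '[[10,[30,0,0],[0.02,0,0]],[10,[50,0,0],[0.02,0,0]],[10,[62,0,0],[0.02,0,0]],[10,[69,0,0],[0.02,0,0]],[10,[69,0,0],[0.02,0,0]],[10,[69,0,0],[0.02,0,0]],[38,[69,0,0],[0.02,0,0]],[38,[69,0,0],[0.02,0,0]],[38,[69,0,0],[0.02,0,0]],[38,[69,0,0],[0.02,0,0]]]'
python3 -m pendant '[[38,[-25,0,0],[0,0,0]],[38,[-60,0,0],[0,0,0]],[38,[-100,0,0],[0,0,0]],[50,[-100,0,0],[0,0,0]],[50,[-100,0,0],[0,0,0]]]'
python3 - <<'E'
from h import *
snap('wrist','w5')
plan(.410,.278,.12,69.2,True)
E
```

```text
time_s: 10.83
tool_pos: [0.483, -0.0219, 0.051]
tool_rot: [-176.5, 90.0, -154.1]
force: [-0.3, -0.4, 0.3]
grip_width: 0.0363
time_s: 11.25
tool_pos: [0.4848, -0.0221, 0.1531]
tool_rot: [-45.5, 89.7, -23.1]
force: [-0.2, -0.6, -0.6]
grip_width: 0.0449
pos [ 0.4833 -0.0221  0.1512] zaxis ang 22.4 q7 19.4 grip 0.0471 F [-0.6 -0.3 -1.1] t 11.3
  shift [30.9, 305.4, 46.6] turn [-0.817, -0.0, 0.001] deg 46.8
```

View pics/w5.png

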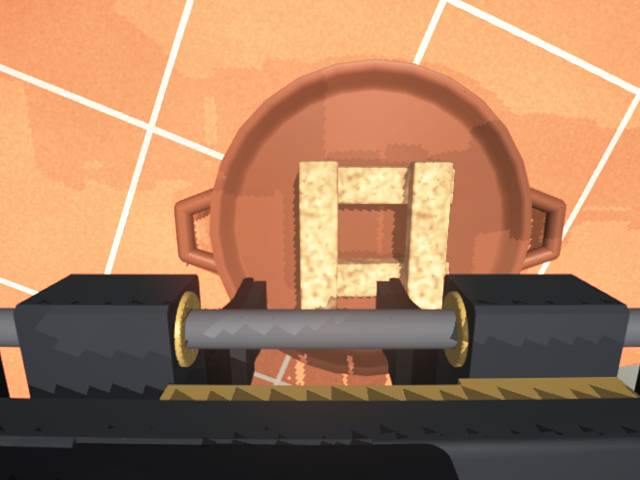

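Both cross bars are down and parallel, at columns 318 and 430. Now the third bar.

```bash
python3 -m pendant '[[50,[0,306,47],[-0.817,0,0]],[50,[0,306,47],[-0.817,0,0]],[50,[0,306,47],[-0.817,0,0]],[50,[0,306,47],[-0.817,0,0]],[50,[0,306,47],[-0.817,0,0]],[50,[0,306,47],[-0.817,0,0]],[50,[0,306,47],[-0.817,0,0]],[50,[0,306,47],[-0.817,0,0]],[50,[0,306,47],[-0.817,0,0]],[50,[0,306,47],[-0.817,0,0]]]'
python3 - <<'E'
from h import *
plan(.410,.2795,.021,69.2,True)
d=snap('wrist')
for m in models.masks_of('wrist','bar_1'):
    r,c=np.nonzero(m['pixels']);P=pix2w(d,r,c);k=abs(P[:,2]-.016)<.006
    if k.sum()>50: print(m['confidence'],cv2.minAreaRect((P[k][:,:2]*1000).astype(np.float32)))
E
```

```text
time_s: 12.13
tool_pos: [0.4081, 0.2795, 0.1492]
tool_rot: [114.4, 89.8, -176.2]
force: [-0.3, 0.1, -0.3]
grip_width: 0.05
pos [0.4081 0.2795 0.1492] zaxis ang 69.4 q7 25.1 grip 0.05 F [-0.3  0.1 -0.3] t 12.13
  shift [128.2, -2.3, 0.9] turn [0.004, -0.002, -0.004] deg 0.3
0.86 ((285.59857177734375, 279.13775634765625), (24.933443069458008, 79.82312774658203), 48.706703186035156)
0.71 ((410.49310302734375, 282.1305236816406), (23.934646606445312, 99.44625854492188), 69.5022201538086)
```

```bash
python3 -m pendant '[[50,[40,-2,2],[0,0,0]],[50,[80,-2,2],[0,0,0]],[50,[110,-2,2],[0,0,0]],[50,[128,-2,2],[0,0,0]],[50,[128,-2,2],[0,0,0]],[10,[128,-2,2],[0,0,0]],[10,[128,-2,2],[0,0,0]],[10,[128,-2,2],[0,0,0]],[10,[128,-2,2],[0,0,0]],[10,[128,-2,2],[0,0,0]]]'
python3 - <<'E'
from h import *
plan(.515,-.008,.14,112.5)
plan(.515,-.008,.14,-67.5,True)
E
```

```text
time_s: 13.07
tool_pos: [0.4126, 0.28, 0.0233]
tool_rot: [-36.3, 90.0, 32.9]
force: [0.3, 0.6, 0.3]
grip_width: 0.0242
pos [0.4126 0.28   0.0233] zaxis ang 69.2 q7 14.4 grip 0.0242 F [0.3 0.6 0.3] t 13.07
  shift [-116.7, -198.1, -232.8] turn [-0.756, 0.0, 0.0] deg 43.3
pos [0.4126 0.28   0.0233] zaxis ang 69.2 q7 14.4 grip 0.0242 F [0.3 0.6 0.3] t 13.07
  shift [-116.7, -198.1, -232.8] turn [2.386, 0.0, -0.0] deg 136.7
```

```bash
python3 -m pendant '[[10,[-41,0,0],[0,0,0]],[10,[-82,0,0],[0,0,0]],[10,[-117,-198,-233],[-0.756,0,0]],[10,[-117,-198,-233],[-0.756,0,0]],[10,[-117,-198,-233],[-0.756,0,0]],[10,[-117,-198,-233],[-0.756,0,0]],[10,[-117,-198,-233],[-0.756,0,0]],[10,[-117,-198,-233],[-0.756,0,0]],[10,[-117,-198,-233],[-0.756,0,0]],[10,[-117,-198,-233],[-0.756,0,0]]]'
python3 -m pendant '[[10,[0,0,0],[0,0,0]],[10,[0,0,0],[0,0,0]],[10,[0,0,0],[0,0,0]]]'
python3 - <<'E'
from h import *
plan(.515,-.008,.0665,112.5)
d=snap('top','t6');snap('wrist','w6')
E
```

```text
time_s: 13.9
tool_pos: [0.5088, 0.0081, 0.1381]
tool_rot: [143.0, 89.9, -104.2]
force: [0.6, 1.3, -0.6]
grip_width: 0.0238
time_s: 14.15
tool_pos: [0.5084, 0.0099, 0.1375]
tool_rot: [42.2, 89.9, 154.7]
force: [-0.6, -0.1, 0.1]
grip_width: 0.0234
pos [0.5084 0.0099 0.1375] zaxis ang 112.5 q7 99.1 grip 0.0234 F [-0.6 -0.1  0.1] t 14.15
  shift [71.0, 0.7, -19.1] turn [-0.0, 0.001, -0.001] deg 0.1
```

View pics/w6.png

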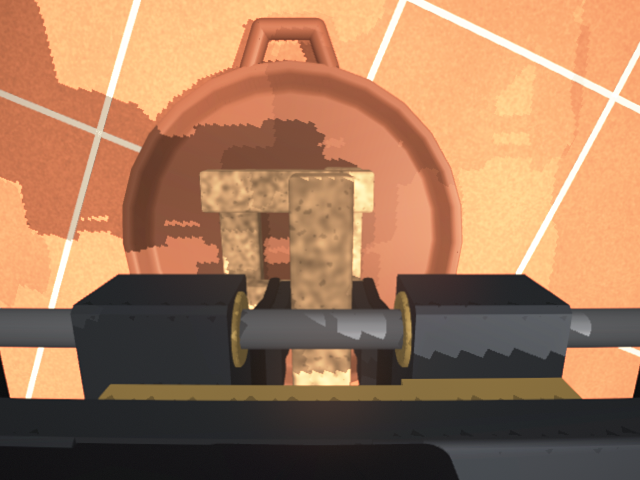

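The held bar (column 320) is parallel to the low pair but 19 mm short of the middle (column 288). I'll shift it across and then lower.

```bash
python3 -m pendant '[[10,[20,1,-19],[0,0,0]],[10,[40,1,-19],[0,0,0]],[10,[55,1,-19],[0,0,0]],[10,[64,1,-19],[0,0,0]],[10,[71,1,-19],[0,0,0]],[10,[71,1,-19],[0,0,0]],[10,[71,1,-19],[0,0,0]]]'
python3 -m pendant '[[36,[0,0,0],[0,0,0]],[36,[0,0,0],[0,0,0]],[36,[0,0,0],[0,0,0]],[36,[0,0,0],[0,0,0]],[36,[-25,0,0],[0,0,0]],[36,[-60,0,0],[0,0,0]],[36,[-100,0,0],[0,0,0]],[50,[-140,0,0],[0,0,0]],[50,[-180,0,0],[0,0,0]],[50,[-180,0,0],[0,0,0]]]'
python3 - <<'E'
from h import *
snap('wrist','w7')
plan(.4526,-.357,.31,0)
plan(.4526,-.357,.31,180,True)
E
```

```text
time_s: 14.83
tool_pos: [0.5152, -0.0074, 0.0668]
tool_rot: [41.6, 90.0, 154.2]
force: [0.5, -0.5, -0.7]
grip_width: 0.0244
time_s: 15.67
tool_pos: [0.5193, -0.0078, 0.2542]
tool_rot: [-127.0, 89.3, -14.4]
force: [1.8, 0.8, 1.2]
grip_width: 0.047
pos [ 0.5178 -0.0082  0.2507] zaxis ang 112.5 q7 106.3 grip 0.0476 F [ 0.6 -0.2 -1.2] t 15.72
  shift [-58.9, 193.4, -297.6] turn [-1.178, -0.008, 0.002] deg 67.5
pos [ 0.5178 -0.0082  0.2507] zaxis ang 112.5 q7 106.3 grip 0.0476 F [ 0.6 -0.2 -1.2] t 15.72
  shift [-58.9, 193.4, -297.6] turn [-1.178, -0.008, 0.002] deg 67.5
```

View pics/w7.png

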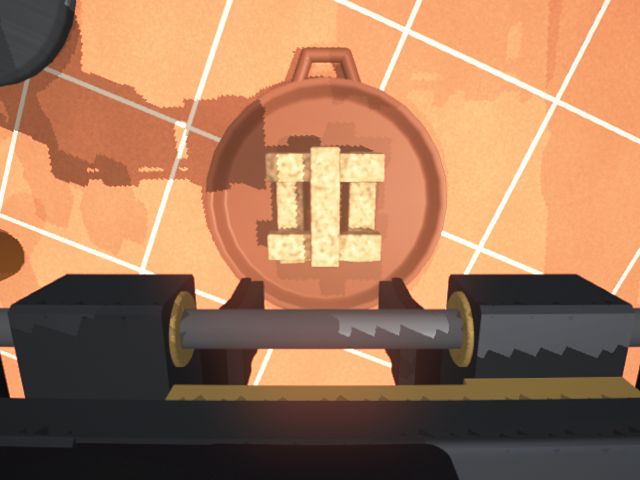

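The stack looks finished: the third bar runs at column 325 across the two cross bars at rows 167 and 247. Moving to above the stand, turning the short way for joint 7.

```bash
python3 -m pendant '[[50,[-40,0,0],[0.1,0,0]],[60,[-75,193,-298],[1.2,0,0]],[70,[-75,193,-298],[1.2,0,0]],[70,[-75,193,-298],[1.2,0,0]],[70,[-75,193,-298],[1.2,0,0]],[70,[-75,193,-298],[1.2,0,0]],[70,[-75,193,-298],[1.2,0,0]],[70,[-75,193,-298],[1.2,0,0]],[70,[-75,193,-298],[1.2,0,0]],[70,[-75,193,-298],[1.2,0,0]]]'
python3 - <<'E'
from h import *
d=snap('top','t8')
r,c=np.mgrid[190:310,300:410];r=r.ravel();c=c.ravel();P=pix2w(d,r,c)
for lo,hi in((.0505,.07),(.035,.0495),(.02,.0335)):
    k=(P[:,2]>lo)&(P[:,2]<hi);print(lo,k.sum(),np.median(P[k],0).round(4),cv2.minAreaRect((P[k][:,:2]*1000).astype(np.float32)))
plan(.4526,-.357,.32,0,True)
E
```

```text
time_s: 16.55
tool_pos: [0.448, -0.3633, 0.3196]
tool_rot: [139.1, 89.8, -177.9]
force: [-0.0, -0.8, -0.5]
grip_width: 0.0702
0.0505 404 [ 0.5101 -0.0101  0.0574] ((511.3503723144531, -10.51119613647461), (99.9781265258789, 24.179235458374023), 22.76429557800293)
0.035 589 [ 0.5099 -0.0094  0.0413] ((513.5509033203125, -9.963150024414062), (93.34683990478516, 99.87156677246094), 22.375850677490234)
0.02 632 [ 0.515  -0.0191  0.0238] ((514.4345703125, -8.756866455078125), (216.7903289794922, 216.81146240234375), 65.151611328125)
pos [ 0.4467 -0.3673  0.3193] zaxis ang 42.6 q7 73.6 grip 0.0701 F [-2.3 -4.2  0.4] t 16.6
  shift [-0.8, 3.5, 11.3] turn [0.743, -0.004, -0.0] deg 42.6
```

View pics/t8.png

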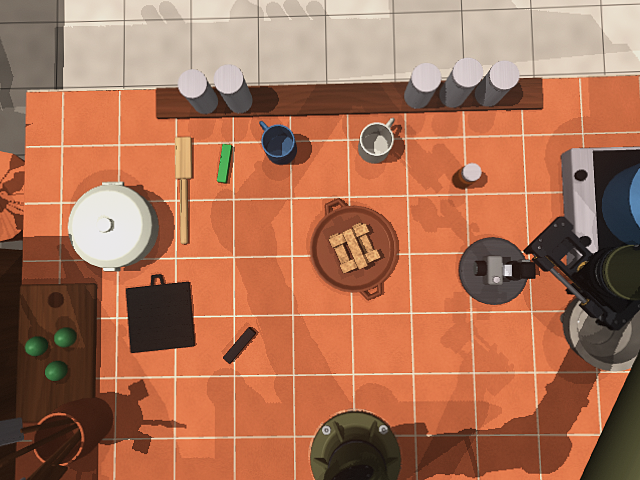

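The stack measures well. The top bar is at (0.511,-0.0105) with yaw 22.8° and its top at 0.057. The comal is at (0.514,-0.009), and the cross pair sits in a square 93 × 100 mm. Now lining up over the grip.

```bash
python3 -m pendant '[[80,[0,0,0],[0.743,0,0]],[80,[0,0,0],[0.743,0,0]],[80,[0,0,0],[0.743,0,0]],[80,[0,0,0],[0.743,0,0]],[80,[0,0,0],[0.743,0,0]],[80,[0,0,0],[0.743,0,0]],[80,[0,0,0],[0.743,0,0]],[80,[0,0,0],[0.743,0,0]]]'
python3 - <<'E'
from h import *
d=snap('wrist','w8')
plan(.4526,-.357,.19,0,True)
for l in('grip','button_face'):
  for m in models.landmark_of('wrist',l): print(l,m['confidence'],onz(d,m['centre'][0]*480,m['centre'][1]*640,.19),np.array(m['centre'])*[480,640])
E
```

```text
time_s: 17.27
tool_pos: [0.4509, -0.3571, 0.3203]
tool_rot: [152.3, 89.8, 153.8]
force: [0.0, 0.1, 0.1]
grip_width: 0.08
pos [ 0.451  -0.3572  0.3206] zaxis ang 1.4 q7 32.4 grip 0.0799 F [-0.3 -0.2 -0.1] t 17.32
  shift [130.5, -0.0, 1.9] turn [0.025, -0.002, -0.001] deg 1.4
grip 0.87 [[ 0.45328158 -0.35552784  0.19      ]] [236.784 324.48 ]
button_face 0.57 [[ 0.47634642 -0.3557936   0.19      ]] [237.984 358.784]
```

View pics/w8.png

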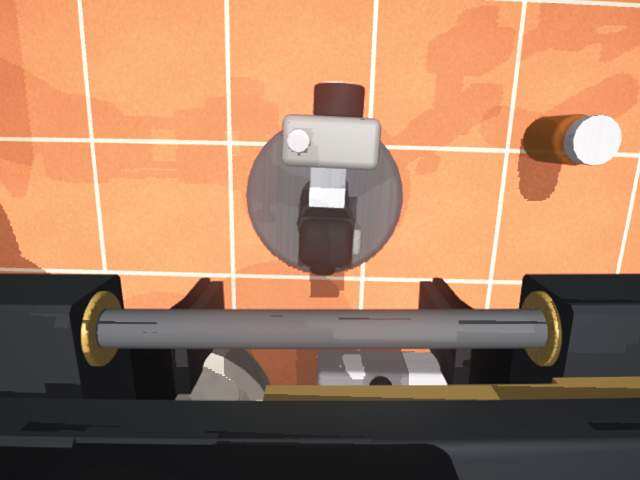

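The wrist picture shows the grip at (326,237) with its light button on the right at (357,242), centred between the fingers. I'm descending to grip height.

```bash
python3 -m pendant '[[80,[30,-1,2],[0.025,0,0]],[80,[60,-1,2],[0.025,0,0]],[80,[90,-1,2],[0.025,0,0]],[80,[110,-1,2],[0.025,0,0]],[80,[125,-1,2],[0.025,0,0]],[80,[133,-1,2],[0.025,0,0]],[80,[133,-1,2],[0.025,0,0]],[80,[133,-1,2],[0.025,0,0]]]' 25
python3 - <<'E'
from h import *
snap('side','s9')
d=snap('wrist','w9')
plan(.453,-.356,.187,0,True)
E
python3 - <<'E'
import cv2
a=cv2.imread('pics/s9.png')[90:230,310:450];cv2.imwrite('pics/s9c.png',cv2.resize(a,None,fx=4,fy=4))
E
```

```text
time_s: 18.08
tool_pos: [0.4531, -0.3586, 0.1888]
tool_rot: [169.8, 89.9, 169.6]
force: [-0.6, -0.5, 1.7]
grip_width: 0.0797
pos [ 0.4537 -0.359   0.1898] zaxis ang -0.2 q7 28.6 grip 0.0805 F [ 0.5 -0.5  1. ] t 18.18
  shift [2.8, 3.0, -0.8] turn [-0.004, 0.001, 0.001] deg 0.2
```

View pics/s9c.png

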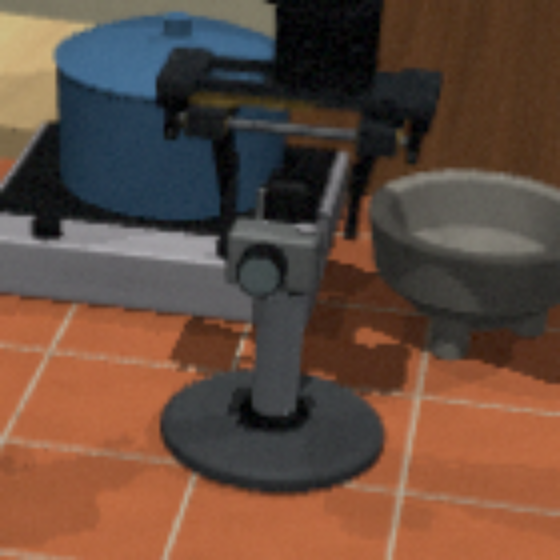

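View pics/w9.png

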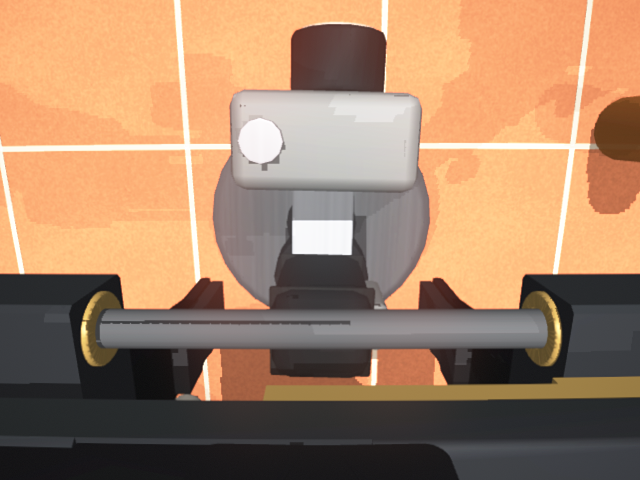

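The grip (columns 272-378) stands between the fingers at columns 195 and 450. Closing on it now.

```bash
python3 -m pendant '[[70,[3,2,0],[0,0,0]],[60,[3,2,0],[0,0,0]],[50,[3,2,0],[0,0,0]],[44,[3,2,0],[0,0,0]],[40,[3,2,0],[0,0,0]],[36,[3,2,0],[0,0,0]],[25,[3,2,0],[0,0,0]],[25,[3,2,0],[0,0,0]],[25,[3,2,0],[0,0,0]],[25,[3,2,0],[0,0,0]]]' 25
python3 - <<'E'
from h import *
plan(.453,-.357,.297,0,True)
E
```

```text
time_s: 19.02
tool_pos: [0.454, -0.3565, 0.1856]
tool_rot: [1.9, 89.9, 1.7]
force: [4.4, 0.2, -2.4]
grip_width: 0.0349
pos [ 0.454  -0.3565  0.1856] zaxis ang -0.2 q7 28.4 grip 0.0349 F [ 4.4  0.2 -2.4] t 19.02
  shift [-111.4, -0.5, -0.8] turn [-0.004, 0.001, -0.0] deg 0.2
```

The opening is 34.9 mm, so the button is in. I'll lift a little first and check the force.

```bash
python3 -m pendant '[[25,[0,0,0],[0,0,0]],[25,[-3,0,0],[0,0,0]],[25,[-6,0,0],[0,0,0]],[25,[-10,0,0],[0,0,0]],[25,[-15,0,0],[0,0,0]],[25,[-20,0,0],[0,0,0]],[25,[-20,0,0],[0,0,0]]]' 25
python3 - <<'E'
from h import *
plan(.453,-.357,.297,0,True)
d=snap('side','s10')
a=d['image'][90:230,310:450];cv2.imwrite('pics/s10c.png',cv2.resize(a,None,fx=4,fy=4))
E
```

```text
time_s: 19.6
tool_pos: [0.4539, -0.3565, 0.2059]
tool_rot: [-7.5, 90.0, -7.8]
force: [5.9, -0.7, -1.6]
grip_width: 0.0347
pos [ 0.4539 -0.3565  0.2059] zaxis ang -0.2 q7 28.9 grip 0.0347 F [ 5.9 -0.7 -1.6] t 19.6
  shift [-91.1, -0.5, -0.8] turn [-0.004, 0.001, 0.0] deg 0.2
```

View pics/s10c.png

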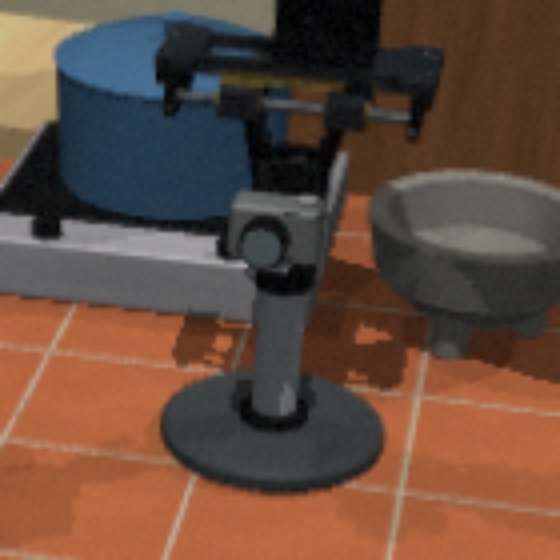

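The mast is rising with the foot flat on the worktop. There is a small sideways push of 6 N, so I'll give 1 mm in +x while continuing up.

```bash
python3 -m pendant '[[25,[-8,0,1],[0,0,0]],[25,[-18,0,1],[0,0,0]],[25,[-28,0,1],[0,0,0]],[25,[-38,0,1],[0,0,0]],[25,[-48,0,1],[0,0,0]],[25,[-58,0,1],[0,0,0]],[25,[-68,0,1],[0,0,0]],[25,[-76,0,1],[0,0,0]],[25,[-80,0,1],[0,0,0]],[25,[-80,0,1],[0,0,0]]]' 25
python3 - <<'E'
from h import *
plan(.453,-.357,.2956,0,True)
E
```

```text
time_s: 20.48
tool_pos: [0.454, -0.3565, 0.2867]
tool_rot: [-162.7, 89.9, -162.9]
force: [2.0, 0.0, -2.1]
grip_width: 0.0352
pos [ 0.454  -0.3565  0.2867] zaxis ang -0.2 q7 30.1 grip 0.0352 F [ 2.   0.  -2.1] t 20.48
  shift [-8.9, -0.5, -1.0] turn [-0.004, -0.001, 0.0] deg 0.3
```

```bash
python3 -m pendant '[[25,[-3,0,0],[0,0,0]],[25,[-6,0,0],[0,0,0]],[25,[-8,0,0],[0,0,0]],[25,[-8,0,0],[0,0,0]],[25,[-8,0,0],[0,0,0]]]' 25
python3 -m pendant '[[25,[-1,0,0],[0,0,0]],[25,[-1,0,0],[0,0,0]],[25,[-1,0,0],[0,0,0]]]' 25
python3 -m pendant '[[25,[-0.5,0,0],[0,0,0]],[25,[-0.5,0,0],[0,0,0]],[25,[-0.5,0,0],[0,0,0]]]' 25
```

```text
time_s: 20.9
tool_pos: [0.454, -0.3565, 0.2936]
tool_rot: [173.9, 89.9, 173.7]
force: [1.9, -0.7, -3.2]
grip_width: 0.035
time_s: 21.15
tool_pos: [0.454, -0.3565, 0.2943]
tool_rot: [165.6, 89.9, 165.3]
force: [1.9, -0.2, -3.5]
grip_width: 0.0349
time_s: 21.4
tool_pos: [0.454, -0.3565, 0.2948]
tool_rot: [164.8, 89.9, 164.5]
force: [1.1, 0.1, -4.0]
grip_width: 0.0349
```

I'll nudge on until the end stop shows in the force.

```bash
python3 -m pendant '[[25,[-1,0,0],[0,0,0]],[25,[-1,0,0],[0,0,0]],[25,[-1,0,0],[0,0,0]]]' 25
python3 -m pendant '[[25,[-1,0,0],[0,0,0]],[25,[-1,0,0],[0,0,0]],[25,[-1,0,0],[0,0,0]]]' 25
python3 - <<'E'
from h import *
d=snap('side','s11')
a=d['image'][70:230,310:450];cv2.imwrite('pics/s11c.png',cv2.resize(a,None,fx=3.5,fy=3.5))
snap('top','t11')
E
```

```text
time_s: 21.65
tool_pos: [0.4539, -0.3565, 0.2957]
tool_rot: [163.1, 89.9, 162.9]
force: [1.7, -0.4, -5.9]
grip_width: 0.0348
time_s: 21.9
tool_pos: [0.4539, -0.3565, 0.2957]
tool_rot: [147.6, 89.9, 147.4]
force: [5.3, -2.0, -13.5]
grip_width: 0.0346
```

View pics/s11c.png

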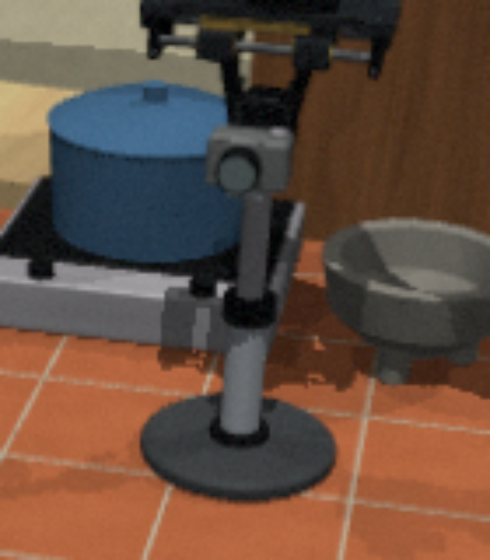

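The stop is felt: z is unchanged at 0.2957 (110 mm of rise) while the pull grew to 13.5 N. The picture shows the mast fully drawn, upright, with the foot flat. I'll ease off 1 mm, then check the stack and sign off.

```bash
python3 -m pendant '[[25,[1,0,0],[0,0,0]],[25,[1,0,0],[0,0,0]],[25,[1,0,0],[0,0,0]],[25,[1,0,0],[0,0,0]],[25,[1,0,0],[0,0,0]]]' 25
python3 - <<'E'
from h import *
d=snap('top','t12')
r,c=np.mgrid[190:310,300:410];r=r.ravel();c=c.ravel();P=pix2w(d,r,c)
for lo,hi in((.0505,.07),(.035,.0495)):
    k=(P[:,2]>lo)&(P[:,2]<hi);print(lo,k.sum(),np.median(P[k],0).round(4),cv2.minAreaRect((P[k][:,:2]*1000).astype(np.float32)))
r,c=np.mgrid[215:330,430:560];r=r.ravel();c=c.ravel();P=pix2w(d,r,c);m=(P[:,2]>.012)&(P[:,2]<.024)
print('foot',cv2.minEnclosingCircle((P[m][:,:2]*1000).astype(np.float32)),np.median(P[m],0))
plan(.454,-.3565,.2957,0,True)
E
```

```text
time_s: 22.42
tool_pos: [0.4539, -0.3565, 0.2957]
tool_rot: [164.0, 89.9, 163.7]
force: [1.7, -0.1, -12.2]
grip_width: 0.0346
0.0505 403 [ 0.5101 -0.0111  0.0574] ((511.238037109375, -10.506662368774414), (99.90927124023438, 23.905765533447266), 22.703962326049805)
0.035 590 [ 0.5171 -0.0091  0.0413] ((513.439697265625, -9.854049682617188), (93.34561157226562, 100.13284301757812), 22.31202507019043)
foot ((452.2890930175781, -356.7501525878906), 85.21485137939453) [ 0.44921008 -0.33585197  0.01743305]
pos [ 0.4539 -0.3565  0.2957] zaxis ang -0.2 q7 30.2 grip 0.0346 F [  2.1  -0.6 -13.3] t 22.47
  shift [-0.0, -0.0, 0.1] turn [-0.004, -0.002, -0.0] deg 0.2
```

View pics/t12.png

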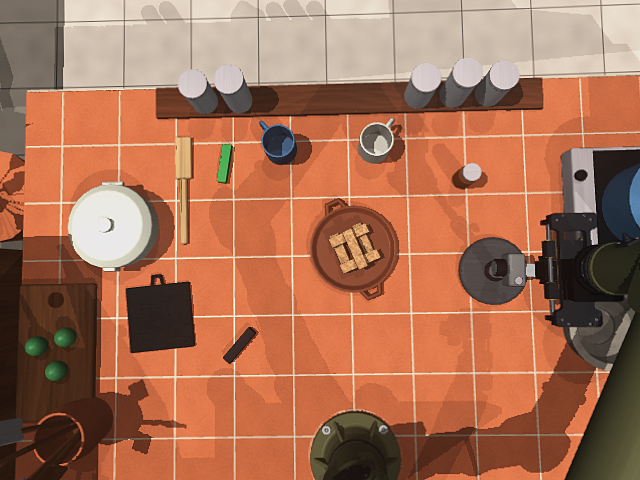

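```bash
python3 -c "
from cell import env
print(env.sign_off())"
```

```text
the job is handed in; nothing more can be done
None
```

The stack is finished and the mast is up at its second stop, with the arm still holding the grip and the button in. I handed the job in at about 22.5 s; no verdict was reported.

- **Stack:** Two bars lie crosswise over the low pair, about 35 mm either side of the centre, with the third across their middle. In the last top picture the third bar was about 3 mm from the comal centre, at 22.7° against the comal's 22.4° or so. Layer tops were at 41 and 57 mm as expected.
- **Mast:** It rose 110 mm. At the end stop the height no longer changed while the pull grew to about 13 N.
- **Stand:** The foot was within 1 mm of its starting place and flat on the worktop.
- **Bystanders:** The last picture shows the mugs, spice jar, paddle and pot holder, and the green and black look-alikes, where they started. I judged that by eye and did not measure them again.

**One disagreement:** easing off by 1 mm at the stop barely lowered the pull (13.5 to about 12–13 N). The arm therefore keeps a light upward pull against the end stop, well below the stand's weight of about 33 N.

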